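Mount the label roll and gauge the brake gap of a label unwinder

TASK

Load the label roll onto the unwinder's upright spindle, copper disc down and fully home on the shoulder, and let go of it. Then take the taper gauge, lay its blade flat on the round magnet plate and slide it gently in under the copper disc until it drags snugly between the two, bearing on both, without jacking the roll up; leave the timer and the tape roll alone. Finish holding it there: the program ends with the gauge still gripped, snug at that depth, so the gap can be read off the blade.

Things in the scene. Friction and masses are not known exactly. Their poses are not given: they have to be found in the camera images.
- unwinder: fixed label unwinder: grey base 225 x 170 x 15 mm (x -85 to 140, y -85 to 85 in its frame). Origin: spindle axis at bench level, z up. Upright steel spindle 20 mm thick, tapered tip 98 mm up; the roll's seat is the flat top, 48 mm up, of its aluminium shoulder, 48 mm across. Guide rollers and peel plate, 110 mm high, at its back (+x), 110 mm or more from the spindle; front half free
- brake_plate: round flat aluminium magnet plate 148 mm across, 9 mm thick, concentric with the spindle on a dark collar; immovable. Origin: centre of its top face, z up. It lies 4 to 6 mm below the seat (differs from start to start): the gap to be gauged. It sticks out 16 mm all round beyond the copper disc of a seated roll
- label_roll: white label roll 62 mm across, 40 mm high, fixed on a copper brake disc 116 mm across, 8 mm thick; 48 mm high in all, about 0.75 kg, round bore 24 mm right through. Stands disc down on the bench in front of a tall machine; grip it across the white roll. Origin: on the axis at the disc's underside, z up along the axis; seated, it is 48 mm above the bench
- taper_gauge: taper gauge lying flat, 140 mm long: grey handle 80 x 16 x 20 mm high, then a brass wedge blade 14 mm wide, 60 mm long. Flat underside; blade 2 mm thick at the tip, rising 1 in 6 to 12 mm. Origin: middle of the handle's underside; x towards the tip, z up. Snug, the tip is 12 to 24 mm inside the disc's rim; pushing on drags with a few newtons and tilts the roll up
- gauge_tip (a point): middle of the lower edge of the gauge's tip, 100 mm along +x from the gauge's origin
- lab_timer: bystander: white digital timer 62 x 68 x 18 mm lying on the bench, to be left alone
- tape_roll: bystander: roll of masking tape 104 mm across, 25 mm high, to be left alone

How it is judged:
On the way, in this order (a step that is already met when the one before it is completed fails the run):
1. the roll sits fully home on the spindle, upright and let go (z of label_roll in the frame of unwinder between 0.0455 and 0.0505 m and horizontal distance between label_roll and unwinder below 0.004 m and angle between label_roll's own z axis and vertical below 0.03 rad and contact force between the fingers and label_roll below 0.1 N), for 0.3 s.
2. the gauge's tip, flat on the magnet plate, has gone in under the rim of the seated disc (z of label_roll in the frame of unwinder between 0.0455 and 0.052 m and horizontal distance between label_roll and unwinder below 0.004 m and horizontal distance between gauge_tip and unwinder below 0.056 m and z of gauge_tip in the frame of brake_plate between -0.002 and 0.004 m), for 0.1 s.
At the end, for the whole second after the job is handed in: Roll home on the spindle (within 4 mm of its axis, under 3 mm above its seat, tilt under 0.03 rad), untouched by the robot; the gripper still holds the gauge (over 3 N), level and still, tip 7 mm or more inside the disc's rim, blade bearing on disc and magnet plate with over 0.7 N each (z of label_roll in the frame of unwinder between 0.0455 and 0.051 m and horizontal distance between label_roll and unwinder below 0.004 m and angle between label_roll's own z axis and vertical below 0.03 rad and horizontal distance between gauge_tip and unwinder below 0.051 m and angle between taper_gauge's own z axis and vertical below 0.12 rad and contact force between taper_gauge and label_roll above 0.7 N and contact force between taper_gauge and brake_plate above 0.7 N and contact force between the fingers and taper_gauge above 3 N and contact force between the arm and label_roll below 0.3 N and linear speed of each of taper_gauge, label_roll below 0.01 m/s); the arm keeps its last pose, push and grip.
It fails at once if the gauge was forced against the roll with more than 20 N (contact force between taper_gauge and label_roll above 20 N).
It fails at once if a bystander was pushed about by more than 30 mm (distance of any of lab_timer, tape_roll from where it was at the start of the episode above 0.03 m).
It also fails if it takes over 67 s, if anything falls off the work surface, if the arm or the gripper's body presses on something with over 40 N, if the wrist force passes 120 N, or if a joint passes its speed limit or range.

ROBOT

A 6-joint arm with a two-finger parallel gripper is mounted at the origin on a cart in front of the work surface, level with it; the furniture and walls round the work are solid. World frame = base frame: x ahead of the robot, y to its left, z up, the work surface at z = 0. Lengths are in m, angles in rad, forces in N, time in s.
With the tool pointing down it reaches from about 0.35 to 0.95 m from the base axis. Payload 17.4 kg.
Tool frame: the origin (TCP) lies at the very end of the fingers, on their centre line; the grasp point (between the pads) lies 19 mm behind it; x points along the fingers, z is the direction in which the jaws open and shut, and the axes are right-handed (so a half turn about x gives the same grasp; the last joint's range is limited). The gripper opens to 93 mm and grips with 3 to 60 N. Pads are 15 mm wide; open, the fingers measure 128 mm over their backs; the gripper's body (75 mm by 188 mm) begins 65 mm behind the grasp point.
Start: joints at [-1.283, 0.116, 1.442, -0, 1.584, -0.038], TCP at [0.216, -0.64, 0.219] pointing down, gripper open.
Joint ranges: [-2.83, 2.83], [-0.83, 2.19], [0.07, 2.5], [-1.14, 4.28], [0.01, 3], [-2.97, 2.97]. Speed limits (rad/s): [1.89, 1.89, 2.22, 3.14, 3.14, 3.14].

INTERFACE

Orientations are given as a unit quaternion [x, y, z, w].
In Python, from rig import arm gives the robot as it stands.
- The arm moves only by the shell command python3 -m creep 'ROWS'. ROWS is JSON, one flat list of numbers, 7 for each row, row after row: the gripper's target within -1 to 1 (shut at 1, half-way at 0, fully open at -1), then the shift along the tool's x, y, z in cm, then the turn, a rotation vector about the tool's x, y, z in degrees. In form: [claw, tx, ty, tz, ax, ay, az, claw, tx, ty, tz, ax, ay, az, ...]. A call has 1 to 8 rows; each row is the pose to reach, as a shift and turn from the pose commanded when the call began, along the tool's axes at that moment; what a row does not reach only later rows make up. A row lasts 1/8 s, in which the tool goes at most 62.5 mm and 10.7 degrees, less where a joint would pass 70% of its speed; a pose out of reach is approached as far as the arm can. A call with a gripper value outside its range is refused whole. The fingers move at their own pace and stop on an object; the grip force is fixed at half the most. Time passes only in rows, so rows that repeat a pose let the fingers close. It gives the time, the measured TCP pose, the force and the opening at its end, in the units of the state.
- arm.state(): the state, without advancing time (a new reading comes with each control period).
- arm.snapshot(name): name is "scene" or "top" or "wrist"; returns (picture, depth): 400x640x3 uint8, red, green, blue; 400x640 float32, m along the optical axis (not along the pixel's ray), 0 where there is no reading.
- arm.get_calibration(name): a dict with "fx", "fy", "cx", "cy" (pixels), "pose" (4x4, takes a point from camera to world coordinates); the wrist camera has in their place "mount" (4x4, takes a point from camera to tool coordinates, whose origin is the TCP and whose axes are the tool frame's). Camera axes: x right, y down, z forward; pixel columns grow to the right and rows downward; lengths in m; the calibration is good to about 2 mm. A picture is of the moment at which its call begins: read the wrist's pose just before it. get_calibration takes no time and is no camera call.
- arm.close_job(): hands the job in, once; it reports no verdict.
The state is a dict: "time_s": time; "joint_pos": joint angles; "joint_velocities": joint speeds; "joint_efforts": joint torques, N m; "tool_pos": TCP position; "ee_rot": TCP orientation; "force": force on the tool from outside, world axes, zero at the start; "torque": the same for the moment, N m; "grip_width": finger opening in m.
Only numpy, scipy, OpenCV 4.12 (cv2) and the standard library are available. Lean on these libraries where they do the work, as an engineer would, in place of code of your own. Each camera call takes 0.05 s, during which the arm holds its last target.

## Working session

There is one attempt and no reset: what is moved stays moved. The work goes in short steps, Python scripts to look and compute and a shell command to move; the robot and the scene stay as the last step left them, time stands still between calls to the robot, and variables do not carry over. Pictures are saved under pics/ and viewed, and the job is handed in when it is done.

```bash
ls; mkdir -p pics; python3 - <<'E'
from rig import arm
import cv2,numpy as np
s=arm.state();print(s)
for n in ["scene","top"]:
    p,d=arm.snapshot(n);cv2.imwrite(f"pics/{n}0.png",p[:,:,::-1]);np.save(f"pics/{n}0d.npy",d);np.save(f"pics/{n}0p.npy",p)
    c=arm.get_calibration(n);print(n,{k:np.round(np.array(v),3).tolist() for k,v in c.items()})
print(np.round(arm.get_calibration("wrist")["mount"],4), arm.get_calibration("wrist")["fx"])
E
```

```text
pics
{'time_s': 0.0, 'joint_pos': array([-1.28278444e+00,  1.16504069e-01,  1.44227925e+00,  5.34020380e-05,
        1.58398017e+00, -3.77995532e-02]), 'joint_velocities': array([ 0.00017227,  0.0007237 ,  0.00062135, -0.00137823, -0.0006533 ,
       -0.00119736]), 'joint_efforts': array([-4.52044687e-04, -7.21270466e+01, -6.22606158e+01,  7.81206088e-02,
        2.38472410e-02, -3.55723148e-05]), 'tool_pos': array([ 0.21600198, -0.63929243,  0.2178843 ]), 'ee_rot': array([ 0.41255557,  0.57478857, -0.41201795,  0.57415783]), 'force': array([ 0.55741178,  0.35467355, -0.17696303]), 'torque': array([ 0.07237977,  0.08120797, -0.00905469]), 'grip_width': 0.09309125410549016}
scene {'fx': 446.204, 'fy': 446.204, 'cx': 306.544, 'cy': 199.628, 'pose': [[-0.61, -0.392, 0.688, -0.401], [-0.792, 0.277, -0.544, 0.79], [0.023, -0.877, -0.479, 0.661], [0.0, 0.0, 0.0, 1.0]]}
top {'fx': 362.241, 'fy': 362.241, 'cx': 325.379, 'cy': 197.513, 'pose': [[0.028, -0.983, 0.179, 0.332], [-0.998, -0.036, -0.041, 0.118], [0.047, -0.178, -0.983, 0.899], [0.0, 0.0, 0.0, 1.0]]}
[[-2.000e-04 -2.826e-01  9.592e-01 -1.657e-01]
 [-2.000e-04 -9.592e-01 -2.826e-01  7.970e-02]
 [ 1.000e+00 -3.000e-04  2.000e-04 -9.000e-04]
 [ 0.000e+00  0.000e+00  0.000e+00  1.000e+00]] 313.96262355802213
```

View pics/scene0.png

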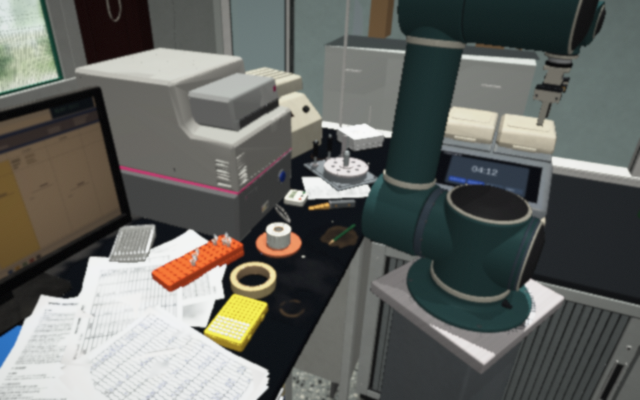

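View pics/top0.png

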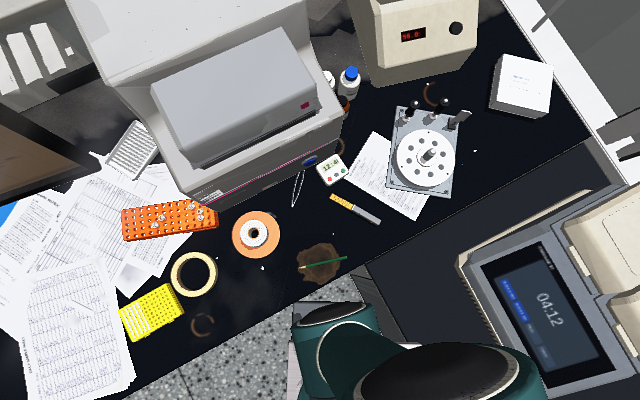

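The scene view shows the roll at about (278,238), the gauge at (335,204) and the unwinder at (345,165). In the top view the roll is at (256,235), the gauge runs from its tip at (330,196) to its handle at (380,222), the spindle is at (428,155), the timer at (332,169) and the tape at (194,274).

```bash
cat > h.py <<'E'
import numpy as np,cv2
from scipy.spatial.transform import Rotation as R
from rig import arm
def tool_pose(s=None):
    s=s or arm.state();T=np.eye(4);T[:3,:3]=R.from_quat(s["ee_rot"]).as_matrix();T[:3,3]=s["tool_pos"];return T
def cam(n):
    c=arm.get_calibration(n)
    P=np.array(c["pose"]) if "pose" in c else tool_pose()@np.array(c["mount"])
    return c,P
def ray(c,P,uv):
    uv=np.atleast_2d(uv).astype(float)
    d=np.c_[(uv[:,0]-c["cx"])/c["fx"],(uv[:,1]-c["cy"])/c["fy"],np.ones(len(uv))]@P[:3,:3].T
    return P[:3,3],d
def onplane(c,P,uv,z):
    o,d=ray(c,P,uv);return o+d*((z-o[2])/d[:,2])[:,None]
def withdepth(c,P,uv,D):
    o,d=ray(c,P,uv);uv=np.atleast_2d(uv).astype(int);return o+d*D[uv[:,1],uv[:,0]][:,None]
def proj(c,P,X):
    X=np.atleast_2d(X);q=(X-P[:3,3])@P[:3,:3];return np.c_[c["fx"]*q[:,0]/q[:,2]+c["cx"],c["fy"]*q[:,1]/q[:,2]+c["cy"]]
def tri(rays):
    A=np.zeros((3,3));b=np.zeros(3)
    for o,d in rays:
        d=np.ravel(d)/np.linalg.norm(d);M=np.eye(3)-np.outer(d,d);A+=M;b+=M@o
    return np.linalg.solve(A,b)
def snap(n,name):
    c,P=cam(n);p,d=arm.snapshot(n);cv2.imwrite(f"pics/{name}.png",p[:,:,::-1]);np.savez(f"pics/{name}.npz",p=p,d=d,P=P,c=np.array([c["fx"],c["fy"],c["cx"],c["cy"]]));return p,d,c,P
def load(name):
    z=np.load(f"pics/{name}.npz");c=dict(zip(["fx","fy","cx","cy"],z["c"]));return z["p"],z["d"],c,z["P"]
E
python3 - <<'E'
from h import *
np.set_printoptions(precision=4,suppress=True)
for n,pts in dict(top=dict(roll=(256,226),disc=(272,252),gtip=(331,197),gh=(367,215),gend=(381,222),timer=(332,169),tape=(210,285),spin=(430,153),plate=(412,173),base=(446,188),bench=(300,300)),scene=dict(roll=(271,228),gh=(345,203),plate=(357,175))).items():
    c,P=cam(n);D=np.load(f"pics/{n}0d.npy")
    for k,v in pts.items(): print(n,k,withdepth(c,P,v,D)[0])
p=np.load("pics/top0p.npy")
cv2.imwrite("pics/crop1.png",cv2.resize(p[80:270,220:480,::-1],None,fx=3,fy=3,interpolation=cv2.INTER_CUBIC))
print(tool_pose())
E
```

```text
top roll [0.4136 0.242  0.0478]
top disc [0.356  0.2063 0.0007]
top gtip [0.4969 0.0659 0.0044]
top gh [ 0.4523 -0.0229  0.02  ]
top gend [ 0.4385 -0.0617 -0.0003]
top timer [0.5666 0.0659 0.0153]
top tape [0.2755 0.3426 0.0248]
top spin [ 0.594  -0.1589  0.093 ]
top plate [ 0.5569 -0.1296  0.0439]
top base [ 0.529 -0.225  0.014]
top bench [ 0.1663  0.1479 -0.8019]
scene roll [0.4118 0.2608 0.0489]
scene gh [ 0.4429 -0.0241  0.0163]
scene plate [ 0.5259 -0.1487  0.0423]
[[-0.0003  0.9474  0.3201  0.216 ]
 [ 0.001   0.3201 -0.9474 -0.6393]
 [-1.      0.     -0.001   0.218 ]
 [ 0.      0.      0.      1.    ]]
```

View pics/crop1.png

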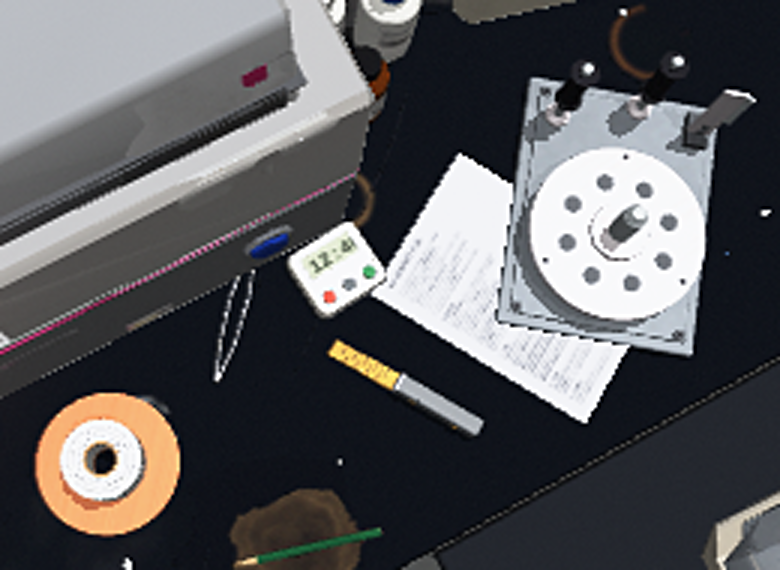

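```bash
python3 -m creep '[-1,-1,5,-3.5,0,0,0, -1,-2,10,-7,0,0,0, -1,-3,15,-10.5,0,0,0, -1,-3,20,-14,0,0,0, -1,-3,25,-17.5,0,0,0, -1,-3,30,-21,0,0,0, -1,-3,35,-24.5,0,0,0, -1,-3,39.4,-27.8,0,0,0]'
python3 -m creep '[-1,0,0,0,0,0,0, -1,0,0,0,0,0,0]'
python3 - <<'E'
from h import *
p,d,c,P=snap("wrist","w1");print(tool_pose().round(4),arm.state()["time_s"])
E
```

```text
time_s: 1.1
tool_pos: [0.5012, -0.2481, 0.2485]
ee_rot: [0.412, 0.575, -0.412, 0.574]
force: [0.1, -0.7, 0.5]
grip_width: 0.0928
time_s: 1.35
tool_pos: [0.5002, -0.2501, 0.2484]
ee_rot: [0.412, 0.575, -0.412, 0.574]
force: [0.2, -0.0, -0.2]
grip_width: 0.0931
[[-4.000e-04  9.476e-01  3.196e-01  4.999e-01]
 [-1.000e-04  3.196e-01 -9.476e-01 -2.506e-01]
 [-1.000e+00 -4.000e-04 -1.000e-04  2.485e-01]
 [ 0.000e+00  0.000e+00  0.000e+00  1.000e+00]] 1.4
```

View pics/w1.png

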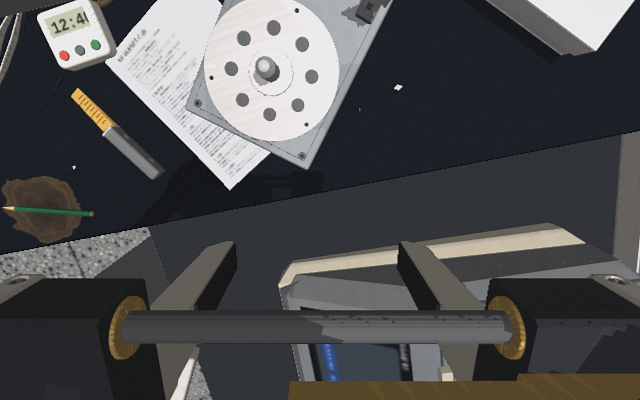

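```bash
python3 -m creep '[-1,0,1.5,-5,0,0,0, -1,0,3,-10,0,0,0, -1,0,4,-15,0,0,0, -1,0,4,-15,0,0,0, -1,0,4,-15,0,0,0]'
python3 - <<'E'
from h import *
p,d,c,P=snap("wrist","w2");print(tool_pose().round(4))
E
python3 -m creep '[-1,0,1,-5,0,0,0, -1,0,0,-10,0,0,0, -1,0,0,-15,0,0,0, -1,0,-1,-20,0,0,0, -1,0,-2,-25,0,0,0, -1,0,-2,-28,0,0,0, -1,0,-2,-28,0,0,0, -1,0,-2,-28,0,0,0]'
python3 - <<'E'
from h import *
p,d,c,P=snap("wrist","w3");print(tool_pose().round(4))
E
```

```text
time_s: 2.02
tool_pos: [0.4901, -0.0962, 0.2487]
ee_rot: [0.413, 0.574, -0.413, 0.574]
force: [-0.4, -0.6, 0.1]
grip_width: 0.0927
[[-1.000e-04  9.479e-01  3.186e-01  4.902e-01]
 [-3.000e-04  3.186e-01 -9.479e-01 -9.650e-02]
 [-1.000e+00 -2.000e-04  2.000e-04  2.486e-01]
 [ 0.000e+00  0.000e+00  0.000e+00  1.000e+00]]
time_s: 3.08
tool_pos: [0.3822, 0.1628, 0.2485]
ee_rot: [0.412, 0.574, -0.413, 0.574]
force: [0.6, -0.3, 0.7]
grip_width: 0.0928
[[-3.000e-04  9.479e-01  3.184e-01  3.823e-01]
 [-4.000e-04  3.184e-01 -9.479e-01  1.627e-01]
 [-1.000e+00 -4.000e-04  3.000e-04  2.485e-01]
 [ 0.000e+00  0.000e+00  0.000e+00  1.000e+00]]
```

View pics/w2.png

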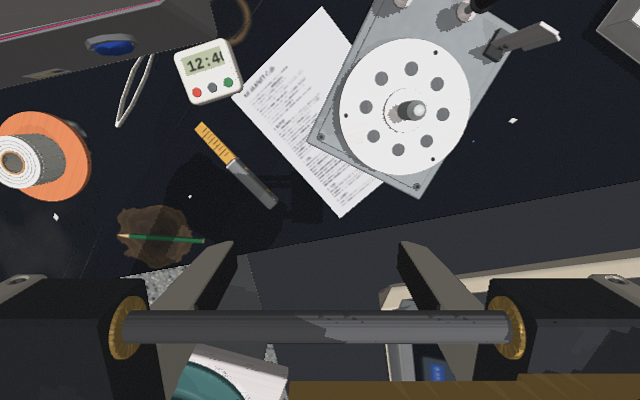

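View pics/w3.png

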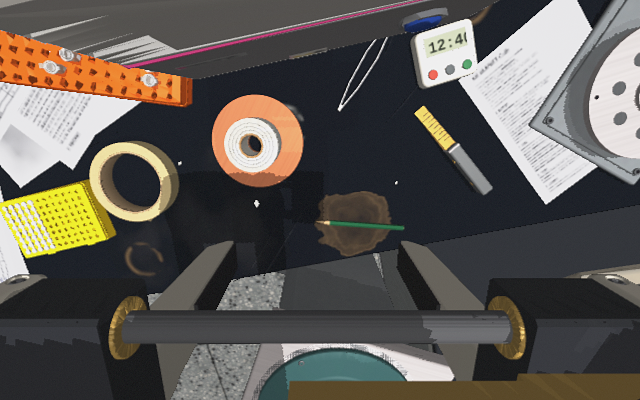

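Second view: the spindle tip is at (418,108), the gauge runs from (200,125) to (272,205). Third view: the roll top is at (253,145) with the disc about (258,140), and the tape is at (134,180).

```bash
cat > m1.py <<'E'
from h import *
np.set_printoptions(precision=4,suppress=True)
def circ(X):
    A=np.c_[2*X[:,:2],np.ones(len(X))];s=np.linalg.lstsq(A,(X[:,:2]**2).sum(1),rcond=None)[0];r=np.sqrt(s[2]+s[0]**2+s[1]**2);return s[:2],r
def rcirc(X,it=8,t=.0015):
    for k in range(it):
        c,r=circ(X);e=abs(np.hypot(*(X[:,:2]-c).T)-r);X2=X[e<max(t,np.median(e)*2)]
        if len(X2)==len(X):break
        X=X2
    return c,r,len(X)
def big(m,seed=None):
    cs,_=cv2.findContours(m.astype(np.uint8),cv2.RETR_EXTERNAL,cv2.CHAIN_APPROX_NONE);return max(cs,key=cv2.contourArea)[:,0].astype(float)
if __name__=="__main__":
  for n in ["w3"]:
    p,D,c,P=load(n);h=cv2.cvtColor(p,cv2.COLOR_RGB2HSV).astype(int)
    box=np.zeros(p.shape[:2],bool);box[85:195,205:310]=1
    o=(h[...,0]<18)&(h[...,1]>90)&(h[...,2]>90)&box
    k=big(o);X=onplane(c,P,k,.008);print("disc",rcirc(X))
    w=(h[...,1]<60)&(h[...,2]>200)&box
    k=big(w);
    for z in(.044,.048,.052): print("rolltop",z,rcirc(onplane(c,P,k,z)))
    hull=cv2.convexHull(k.astype(np.float32))[:,0]
    print("hull48",circ(onplane(c,P,hull,.048)))
  # depth based
    ii=np.argwhere(w)[:,::-1];Y=withdepth(c,P,ii,D);print("depth z",np.median(Y[:,2]),Y[:,:2].mean(0))
    ii=np.argwhere(o)[:,::-1];Y=withdepth(c,P,ii,D);print("disc z",np.median(Y[:,2]))
  # gauge
  for n,bx in [("w1",(60,80,170,185)),("w2",(185,115,285,215)),("w3",(405,98,500,200))]:
    p,D,c,P=load(n);Y=withdepth(c,P,np.argwhere(np.ones(D.shape))[:,::-1],D).reshape(400,640,3)
    h=cv2.cvtColor(p,cv2.COLOR_RGB2HSV).astype(int)
    box=np.zeros(D.shape,bool);box[bx[1]:bx[3],bx[0]:bx[2]]=1
    br=box&(h[...,0]>10)&(h[...,0]<32)&(h[...,1]>100)&(h[...,2]>100)
    hd=box&(h[...,1]<90)&(h[...,2]>60)&(Y[...,2]>.015)
    for nm,m,z in(("blade",br,.006),("handletop",hd,.020)):
        m=cv2.morphologyEx(m.astype(np.uint8),cv2.MORPH_OPEN,np.ones((2,2)));k=big(m)
        X=onplane(c,P,k,z)[:,:2];r=cv2.minAreaRect((X*1000).astype(np.float32));zz=Y[m>0][:,2]
        u,s,v=np.linalg.svd(X-X.mean(0),full_matrices=False);print(n,nm,r,"z",np.percentile(zz,[5,50,95]),"ang",np.degrees(np.arctan2(v[0,1],v[0,0])))
  # plate and spindle
  for n,uv in [("w1",(268,68)),("w2",(408,108))]:
    p,D,c,P=load(n);Y=withdepth(c,P,np.argwhere(np.ones(D.shape))[:,::-1],D).reshape(400,640,3)
    m=(Y[...,2]>.036)&(Y[...,2]<.050);box=np.zeros(D.shape,bool);box[max(0,uv[1]-90):uv[1]+90,uv[0]-90:uv[0]+90]=1;m&=box
    m=cv2.morphologyEx(m.astype(np.uint8),cv2.MORPH_OPEN,np.ones((3,3)));k=big(m);zz=np.median(Y[m>0][:,2])
    print(n,"plate z",zz,np.percentile(Y[m>0][:,2],[5,25,75,95]),rcirc(onplane(c,P,k,.043)))
    m=(Y[...,2]>.06)&(Y[...,2]<.105)&box;rr=np.hypot(Y[...,0]-.585,Y[...,1]+.155)<.04;m&=rr
    print("spindle pts",m.sum(),Y[m].mean(0),Y[m][:,2].max(), Y[m&(Y[...,2]>.094)].mean(0),(m&(Y[...,2]>.094)).sum())
E
python3 m1.py
```

```text
disc (array([0.3999, 0.2494]), np.float64(0.05763794806165658), 260)
rolltop 0.044 (array([0.399 , 0.2502]), np.float64(0.03062153448525697), 151)
rolltop 0.048 (array([0.3997, 0.2496]), np.float64(0.03029065412945374), 151)
rolltop 0.052 (array([0.4003, 0.2489]), np.float64(0.02995977377364742), 151)
hull48 (array([0.3996, 0.2495]), np.float64(0.030729952590113265))
depth z 0.04747029947307019 [0.4005 0.2494]
disc z 0.007481962711139933
w1 blade ((487.72210693359375, 39.705806732177734), (59.514198303222656, 19.277111053466797), 59.10548782348633) z [0.0004 0.006  0.0114] ang -118.82312668012936
w1 handletop ((455.5811462402344, -21.681175231933594), (78.995361328125, 17.730499267578125), 61.99488830566406) z [0.0158 0.0191 0.0207] ang -118.13327688653095
w2 blade ((488.3818359375, 40.73832702636719), (60.008949279785156, 16.984176635742188), 58.5506706237793) z [0.0006 0.0063 0.0117] ang -119.93731841359688
w2 handletop ((455.1174011230469, -20.52294921875), (78.55743408203125, 15.845538139343262), 61.43988800048828) z [0.0168 0.0192 0.0207] ang -118.6170305647292
w3 blade ((487.46795654296875, 40.40819549560547), (64.62811279296875, 16.90166473388672), 61.831424713134766) z [0.0009 0.0066 0.0121] ang -117.22495945164769
w3 handletop ((454.2510681152344, -17.999691009521484), (79.77863311767578, 16.112924575805664), 61.04694747924805) z [0.017  0.0192 0.0206] ang -119.23282329752655
w1 plate z 0.04322559759434608 [0.0419 0.0427 0.0439 0.0473] (array([ 0.6   , -0.1627]), np.float64(0.07324122455142017), 361)
spindle pts 442 [ 0.599  -0.165   0.0896] 0.09948216858720549 [ 0.5999 -0.163   0.0966] 172
w2 plate z 0.04322285834759226 [0.0419 0.0427 0.0438 0.0472] (array([ 0.6   , -0.1623]), np.float64(0.07332665914793955), 379)
spindle pts 446 [ 0.5987 -0.1592  0.0878] 0.09909163068056681 [ 0.5997 -0.1619  0.0966] 149
```

```bash
python3 - <<'E'
from h import *
c,P=cam("top");D=np.load("pics/top0d.npy");Y=withdepth(c,P,np.argwhere(np.ones(D.shape))[:,::-1],D)
Y=Y[(D.ravel()>0)&(Y[:,2]>.05)]
T=np.array([.4,.2495]);d=Y[:,:2]-T
a=np.radians(18.6);y=np.array([np.cos(a),np.sin(a)]);z=np.array([y[1],-y[0]])
q=np.c_[d@y,d@z,Y[:,2]]
for lo in(-.15,-.1,-.05,0,.05,.1):
    s=q[(q[:,1]>lo)&(q[:,1]<lo+.05)&(q[:,0]>.035)&(q[:,0]<.4)]
    i=s[:,0].argmin();print(lo,s[i], s[s[:,2]>.15][:,0].min())
E
```

```text
-0.15 [ 0.06220696 -0.10518911  0.05066096] 0.20397517232860174
-0.1 [ 0.06607643 -0.0639395   0.15983508] 0.06607642652691814
-0.05 [ 0.0686442  -0.04984695  0.19345994] 0.06864419637747096
0 [0.07689758 0.00128378 0.12790769] 0.07874061666544001
0.05 [0.08944768 0.05044426 0.18465677] 0.08944768365845487
0.1 [0.10033148 0.10205087 0.16933753] 0.10033148217384856
```

```bash
python3 -c "
from h import *
print(arm.state()['joint_pos'].round(3))"; python3 -m creep '[-1,0,0,0,10,0,0, -1,0,0,0,20,0,0]'; python3 -c "
from h import *
print(arm.state()['joint_pos'].round(3))"
```

```text
[ 0.341 -0.476  1.909 -0.     1.709  1.588]
time_s: 3.38
tool_pos: [0.3822, 0.1627, 0.2486]
ee_rot: [-0.508, -0.492, 0.508, -0.492]
force: [-0.1, 0.1, 0.1]
grip_width: 0.0929
[ 0.341 -0.477  1.909 -0.     1.709  1.943]
```

```bash
python3 -m creep '[-1,0,0,0,-10,0,0, -1,0,0,0,-20,0,0, -1,0,0,0,-30,0,0, -1,0,0,0,-40,0,0, -1,0,0,0,-50,0,0, -1,0,0,0,-60,0,0, -1,0,0,0,-70,0,0, -1,0,0,0,-80,0,0]'
python3 -m creep '[-1,0,0,0,-10,0,0, -1,0,0,0,-20,0,0, -1,0,0,0,-30,0,0, -1,0,0,0,-40,0,0, -1,0,0,0,-50,0,0, -1,0,0,0,-60,0,0, -1,0,0,0,-70,0,0, -1,0,0,0,-80,0,0]'
python3 -m creep '[-1,0,0,0,-10,0,0, -1,0,0,0,-20,0,0, -1,0,0,0,-30,0,0, -1,0,0,0,-40,0,0, -1,0,0,0,-50,0,0, -1,0,0,0,-51.5,0,0, -1,0,0,0,-51.5,0,0]'
cat > go.py <<'E'
# shift (cm, tool axes) to a world TCP target
import sys
from h import *
def delta(x,y,z): 
    T=tool_pose();return (T[:3,:3].T@(np.array([x,y,z])-T[:3,3])*100).round(2)
if __name__=="__main__":
    s=arm.state();print(delta(*map(float,sys.argv[1:4])),tool_pose().round(4).tolist()[:3],s["joint_pos"].round(2),s["time_s"],s["force"].round(1))
E
python3 go.py .4 .2495 .1; python3 go.py .4 .2495 .013
```

```text
time_s: 4.38
tool_pos: [0.3822, 0.1626, 0.2486]
ee_rot: [0.068, 0.704, -0.069, 0.704]
force: [0.0, -0.9, -0.8]
grip_width: 0.0933
time_s: 5.38
tool_pos: [0.3822, 0.1626, 0.2486]
ee_rot: [-0.4, 0.583, 0.4, 0.583]
force: [-0.3, 0.6, -0.3]
grip_width: 0.0932
time_s: 6.25
tool_pos: [0.3819, 0.1632, 0.2486]
ee_rot: [-0.612, 0.354, 0.612, 0.354]
force: [-0.2, -0.5, 0.1]
grip_width: 0.0931
[14.86 -5.87  6.58] [[-0.0001, -0.8667, -0.4988, 0.3819], [-0.0001, -0.4988, 0.8667, 0.1632], [-1.0, 0.0002, -0.0, 0.2486]] [ 0.34 -0.48  1.91 -0.    1.71 -1.75] 6.25 [-0.2 -0.5  0.1]
[23.56 -5.87  6.58] [[-0.0001, -0.8667, -0.4988, 0.3819], [-0.0001, -0.4988, 0.8667, 0.1632], [-1.0, 0.0002, -0.0, 0.2486]] [ 0.34 -0.48  1.91 -0.    1.71 -1.75] 6.25 [-0.2 -0.5  0.1]
```

```bash
python3 -m creep '[-1,0,-3,3.3,0,0,0, -1,0,-5.87,6.58,0,0,0, -1,5,-5.87,6.58,0,0,0, -1,10,-5.87,6.58,0,0,0, -1,14,-5.87,6.58,0,0,0, -1,14.86,-5.87,6.58,0,0,0, -1,14.86,-5.87,6.58,0,0,0]'
python3 go.py .4 .2495 .014
python3 - <<'E'
from h import *
p,d,c,P=snap("wrist","w4");print(proj(c,P,[[.4,.2495,.048],[.4,.2495,.008]]))
E
```

```text
time_s: 7.12
tool_pos: [0.3997, 0.2502, 0.1009]
ee_rot: [0.613, -0.353, -0.613, -0.353]
force: [-0.2, -0.5, 1.4]
grip_width: 0.0931
[ 8.69  0.01 -0.08] [[0.0003, -0.8653, -0.5013, 0.3997], [0.0002, -0.5013, 0.8653, 0.2502], [-1.0, -0.0004, -0.0, 0.1009]] [ 0.51 -0.29  2.01  0.    1.42 -1.59] 7.125 [-0.2 -0.5  1.4]
[[314.93760264 222.95249665]
 [315.22228981 207.22625367]]
```

View pics/w4.png

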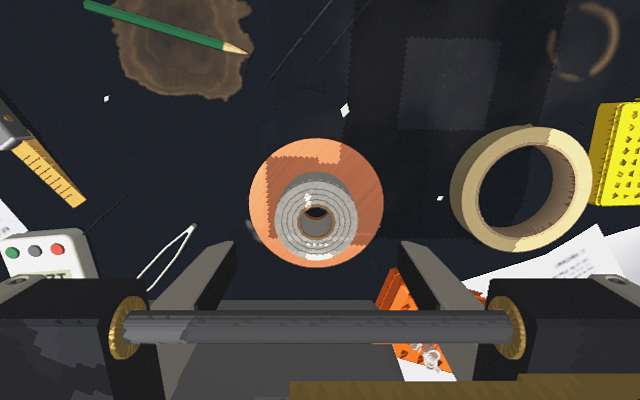

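The roll's bore is at (316,220), where I predicted (315,223), and the fingers straddle it with the tape roll clear. I'm going down and closing.

```bash
python3 -m creep '[-1,4,0,0,0,0,0, -1,7,0,0,0,0,0, -1,8.6,0,0,0,0,0, -1,8.6,0,0,0,0,0, 1,8.6,0,0,0,0,0, 1,8.6,0,0,0,0,0, 1,8.6,0,0,0,0,0, 1,8.6,0,0,0,0,0]'
python3 -m creep '[1,0,0,0,0,0,0, 1,0,0,0,0,0,0, 1,0,0,0,0,0,0]'
python3 go.py .4 .2495 .014
```

```text
time_s: 8.18
tool_pos: [0.3996, 0.2501, 0.0145]
ee_rot: [0.613, -0.353, -0.613, -0.353]
force: [-0.0, -2.6, 3.7]
grip_width: 0.0612
time_s: 8.55
tool_pos: [0.3996, 0.2501, 0.0145]
ee_rot: [0.613, -0.353, -0.613, -0.353]
force: [-0.1, -3.0, 6.4]
grip_width: 0.061
[ 0.05  0.   -0.07] [[0.0006, -0.8646, -0.5024, 0.3996], [-0.0, -0.5024, 0.8646, 0.2501], [-1.0, -0.0005, -0.0004, 0.0145]] [ 0.51 -0.2   2.09 -0.    1.25 -1.59] 8.55 [-0.1 -3.   6.4]
```

```bash
python3 -m creep '[1,-1,0,0,0,0,0, 1,-3,0,0,0,0,0, 1,-6,0,0,0,0,0, 1,-9,0,0,0,0,0, 1,-12,0,0,0,0,0, 1,-14,0,0,0,0,0, 1,-14,0,0,0,0,0, 1,-14,0,0,0,0,0]'
python3 go.py .6 -.1625 .150
python3 - <<'E'
from h import *
p,d,c,P=snap("wrist","w5");T=tool_pose();print(proj(c,P,[(T@[.0,0,0,1])[:3],(T@[-.034,0,0,1])[:3]]))
E
```

```text
time_s: 9.55
tool_pos: [0.3989, 0.2499, 0.1526]
ee_rot: [-0.613, 0.353, 0.613, 0.352]
force: [1.2, -0.1, -9.3]
grip_width: 0.0607
[  0.26   3.34 -45.76] [[-0.0016, -0.8645, -0.5026, 0.3989], [-0.0008, -0.5026, 0.8645, 0.2499], [-1.0, 0.0018, 0.0001, 0.1526]] [ 0.51 -0.32  1.95  0.    1.51 -1.59] 9.55 [ 1.2 -0.1 -9.3]
[[315.64774009 254.01354095]
 [315.36417732 285.1053544 ]]
```

View pics/w5.png

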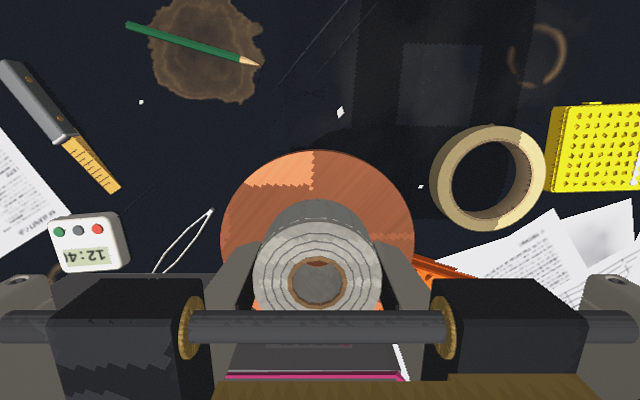

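```bash
python3 - <<'E'
from m1 import *
p,D,c,P=load("w5");T=tool_pose()
M=np.array(arm.get_calibration("wrist")["mount"])
# disc rim top: orange, in tool coords; x planes
h=cv2.cvtColor(p,cv2.COLOR_RGB2HSV).astype(int)
box=np.zeros(D.shape,bool);box[140:270,200:430]=1
o=(h[...,0]<18)&(h[...,1]>90)&(h[...,2]>90)&box
k=big(o);k=k[(k[:,1]<235)]
def planex(uv,x):
    o_,d=ray(c,M,uv);return (o_+d*((x-o_[0])/d[:,0])[:,None])[:,1:]
for x in(.0065,.0145): print("disc",x,rcirc(planex(k,x)))
uv=np.argwhere(np.ones(D.shape))[:,::-1];Y=withdepth(c,M,uv,D).reshape(400,640,3)
m=(abs(Y[...,0]+.0335)<.003)&(abs(Y[...,1])<.04)&(abs(Y[...,2])<.04)
print("roll top x",np.median(Y[m][:,0]),m.sum())
A=np.c_[Y[m][:,1:],np.ones(m.sum())];print("plane",np.linalg.lstsq(A,Y[m][:,0],rcond=None)[0])
od=o&(abs(Y[...,0]-.0065)<.004);A=np.c_[Y[od][:,1:],np.ones(od.sum())];print("disc plane",np.linalg.lstsq(A,Y[od][:,0],rcond=None)[0],od.sum())
k=big(m); print("outer",rcirc(planex(k,-.0335)))
b=np.zeros(D.shape,np.uint8);b[255:310,285:350]=1
hole=(b>0)&(Y[...,0]>-.028); k=big(cv2.morphologyEx(hole.astype(np.uint8),cv2.MORPH_OPEN,np.ones((3,3)))); print("bore",rcirc(planex(k,-.0335)))
E
```

```text
disc 0.0065 (array([0.0015, 0.0007]), np.float64(0.05719741965460963), 195)
disc 0.0145 (array([-0.002 ,  0.0007]), np.float64(0.059854769036032415), 195)
roll top x -0.03323204249382558 8651
plane [ 0.0052 -0.0004 -0.0333]
disc plane [-0.0004 -0.0003  0.0069] 11093
outer (array([0.0015, 0.0005]), np.float64(0.030947204293460262), 260)
bore (array([0.0027, 0.0005]), np.float64(0.010359732749038607), 123)
```

```bash
python3 -m creep '[1,0,0.3,-4,0,0,0, 1,0,0.7,-9,0,0,0, 1,0,1,-14.5,0,0,0, 1,0,1.5,-20,0,0,0, 1,0,1.9,-25.5,0,0,0, 1,0,2.3,-31,0,0,0, 1,0,2.7,-36,0,0,0, 1,0,3,-40,0,0,0]'
python3 -m creep '[1,0,0.2,-3,0,0,0, 1,0,0.32,-5,0,0,0, 1,0,0.32,-5.69,0,0,0, 1,0,0.32,-5.69,0,0,0, 1,0,0.32,-5.69,0,0,0]'
python3 go.py .5998 -.1618 .11
python3 - <<'E'
from h import *
snap("wrist","w6");snap("top","t6");p,*_=snap("scene","s6");p=p[100:220,270:430,::-1];cv2.imwrite("pics/s6c.png",cv2.resize(p,None,fx=4,fy=4))
p,*_=load("t6");cv2.imwrite("pics/t6c.png",cv2.resize(p[80:220,360:520,::-1],None,fx=4,fy=4))
E
```

```text
time_s: 10.6
tool_pos: [0.5745, -0.1127, 0.1524]
ee_rot: [-0.612, 0.353, 0.613, 0.353]
force: [-0.2, 0.4, -8.0]
grip_width: 0.0613
time_s: 11.22
tool_pos: [0.6, -0.1607, 0.154]
ee_rot: [-0.613, 0.352, 0.613, 0.352]
force: [-0.3, -0.6, -8.9]
grip_width: 0.0611
[ 4.4   0.07 -0.08] [[-0.0001, -0.8642, -0.5032, 0.6], [0.0002, -0.5032, 0.8642, -0.1607], [-1.0, -0.0, 0.0003, 0.154]] [-0.3   0.02  1.64  0.    1.47 -2.4 ] 11.225 [-0.3 -0.6 -8.9]
```

View pics/s6c.png

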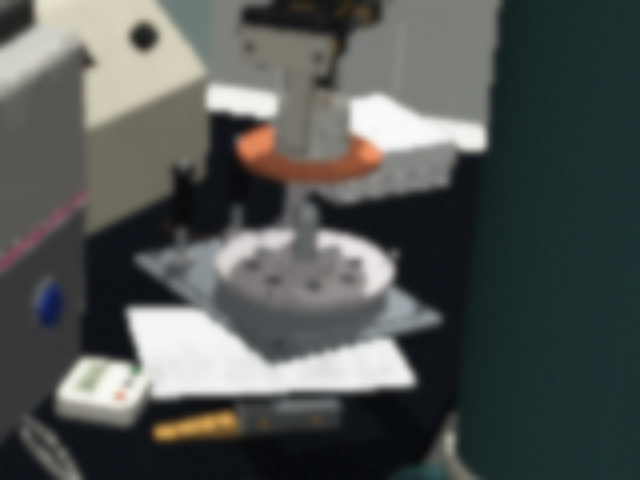

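View pics/w6.png

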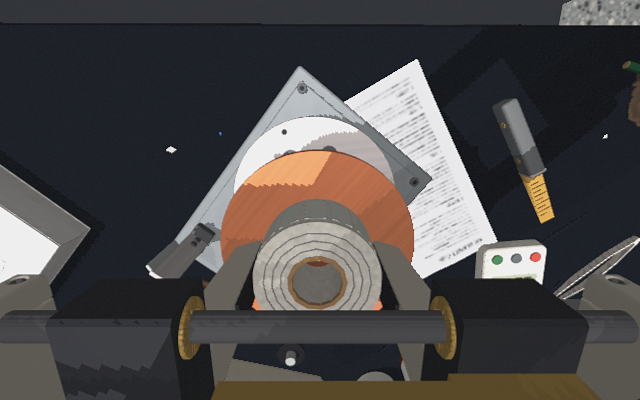

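View pics/t6c.png

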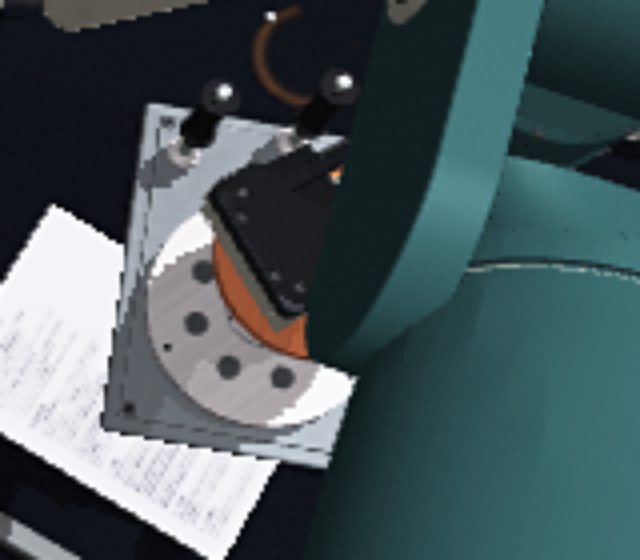

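The scene crop shows the disc centred over the plate (column 310, against 306 plus about 3 for the camera's roll). I'll cross-check with the plate's visible arc in the wrist view.

```bash
python3 - <<'E'
from m1 import *
p,D,c,P=load("w6");uv=np.argwhere(np.ones(D.shape))[:,::-1];Y=withdepth(c,P,uv,D).reshape(400,640,3)
m=(abs(Y[...,2]-.043)<.006);m[:,:200]=0;m[:,430:]=0;m[250:]=0
m=cv2.morphologyEx(m.astype(np.uint8),cv2.MORPH_OPEN,np.ones((3,3)));k=big(m);X=onplane(c,P,k,.0432)
e=np.hypot(X[:,0]-.599,X[:,1]+.162);X=X[abs(e-.074)<.004];print(len(X),rcirc(X))
# fixed radius
from scipy.optimize import least_squares
print(least_squares(lambda q:np.hypot(X[:,0]-q[0],X[:,1]-q[1])-.0733,[.6,-.16],loss="soft_l1",f_scale=.0005).x)
E
```

```text
217 (array([ 0.5994, -0.1634]), np.float64(0.07313641145264804), 211)
[ 0.5996 -0.1633]
```

```bash
python3 -m creep '[1,2,0.05,-0.18,0,0,0, 1,3.4,0.05,-0.18,0,0,0, 1,3.4,0.05,-0.18,0,0,0, 1,4.0,0.05,-0.18,0,0,0, 1,4.6,0.05,-0.18,0,0,0, 1,5,0.05,-0.18,0,0,0, 1,5.3,0.05,-0.18,0,0,0, 1,5.3,0.05,-0.18,0,0,0]'
python3 go.py .6005 -.1625 .0625
python3 - <<'E'
from h import *
p,*_=snap("scene","s7");p=p[100:220,270:430,::-1];cv2.imwrite("pics/s7c.png",cv2.resize(p,None,fx=4,fy=4))
E
```

```text
time_s: 12.38
tool_pos: [0.6006, -0.1634, 0.1009]
ee_rot: [-0.613, 0.353, 0.613, 0.353]
force: [-0.4, -0.2, -8.7]
grip_width: 0.0611
[ 3.84 -0.03  0.08] [[-0.0002, -0.8646, -0.5025, 0.6006], [0.0001, -0.5025, 0.8646, -0.1634], [-1.0, 0.0001, 0.0002, 0.1009]] [-0.31  0.06  1.7   0.    1.39 -2.4 ] 12.375 [-0.4 -0.2 -8.7]
```

View pics/s7c.png

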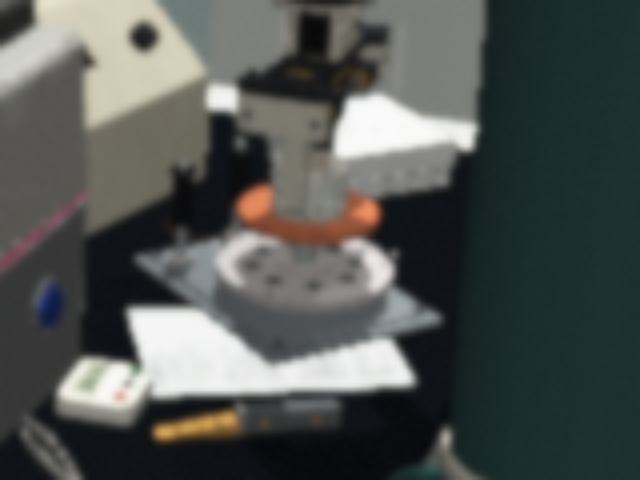

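The underside is at z = 0.086, below the spindle tip, and the force hasn't changed, so the spindle is in the bore. Carrying on down.

```bash
python3 -m creep '[1,1,-0.02,0.04,0,0,0, 1,2,-0.02,0.04,0,0,0, 1,3,-0.02,0.04,0,0,0, 1,3.4,-0.02,0.04,0,0,0, 1,3.6,-0.02,0.04,0,0,0, 1,3.75,-0.02,0.04,0,0,0, 1,3.75,-0.02,0.04,0,0,0]'
python3 go.py .6005 -.1625 .0625
```

```text
time_s: 13.3
tool_pos: [0.6008, -0.163, 0.0637]
ee_rot: [0.613, -0.353, -0.613, -0.353]
force: [0.1, -0.1, -8.3]
grip_width: 0.0609
[ 0.12 -0.    0.05] [[0.0002, -0.8645, -0.5026, 0.6008], [-0.0001, -0.5026, 0.8645, -0.163], [-1.0, -0.0001, -0.0002, 0.0637]] [-0.31  0.09  1.73 -0.    1.33 -2.4 ] 13.3 [ 0.1 -0.1 -8.3]
```

```bash
python3 -m creep '[1,0.08,0,0,0,0,0, 1,0.13,0,0,0,0,0, 1,0.17,0,0,0,0,0, 1,0.17,0,0,0,0,0]'

```

```text
time_s: 13.8
tool_pos: [0.6008, -0.1629, 0.0626]
ee_rot: [0.613, -0.353, -0.613, -0.353]
force: [-5.1, 3.0, 3.3]
grip_width: 0.061
```

```bash
python3 -m creep '[-1,0,0,0,0,0,0, -1,0,0,0,0,0,0, -1,0,0,0,0,0,0, -1,0,0,0,0,0,0]'; python3 -m creep '[-1,-2,0,0,0,0,0, -1,-6,0,0,0,0,0, -1,-11,0,0,0,0,0, -1,-16,0,0,0,0,0, -1,-16,2,-2,0,0,0, -1,-16,4,-4,0,0,0,-1,-16,4,-4,0,0,0]'
python3 - <<'E'
from h import *
p,*_=snap("wrist","w8");print(tool_pose().round(4),arm.state()["time_s"],arm.state()["joint_pos"].round(2))
E
```

```text
time_s: 14.3
tool_pos: [0.6008, -0.163, 0.0619]
ee_rot: [0.613, -0.353, -0.613, -0.353]
force: [1.2, 0.3, 0.5]
grip_width: 0.0919
time_s: 15.18
tool_pos: [0.5858, -0.2189, 0.2233]
ee_rot: [0.613, -0.353, -0.612, -0.353]
force: [0.5, 2.3, -0.8]
grip_width: 0.0928
[[ 1.000e-03 -8.652e-01 -5.015e-01  5.861e-01]
 [-3.000e-04 -5.015e-01  8.652e-01 -2.180e-01]
 [-1.000e+00 -7.000e-04 -7.000e-04  2.231e-01]
 [ 0.000e+00  0.000e+00  0.000e+00  1.000e+00]] 15.225 [-0.4   0.01  1.55  0.    1.59 -2.49]
```

View pics/w8.png

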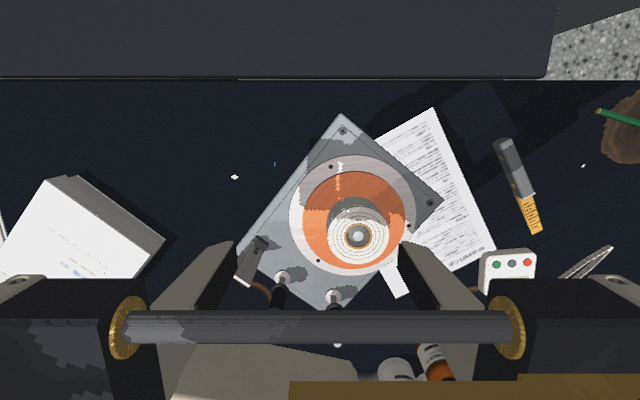

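The wrist view shows the roll down over the spindle: the spindle tip is in the bore at (358,236), and the disc is inside the plate's rim. I'll check the heights.

```bash
python3 - <<'E'
from m1 import *
p,D,c,P=load("w8");uv=np.argwhere(np.ones(D.shape))[:,::-1];Y=withdepth(c,P,uv,D).reshape(400,640,3)
h=cv2.cvtColor(p,cv2.COLOR_RGB2HSV).astype(int)
box=np.zeros(D.shape,bool);box[150:280,280:420]=1
o=box&(h[...,0]<18)&(h[...,1]>90)&(h[...,2]>90)&(abs(Y[...,2]-.055)<.006)
A=np.c_[Y[o][:,:2]-[.6,-.163],np.ones(o.sum())];print("disc plane",np.linalg.lstsq(A,Y[o][:,2],rcond=None)[0])
k=big(o);print(rcirc(onplane(c,P,k,.056)))
w=box&(abs(Y[...,2]-.095)<.005)&(h[...,1]<80);print("top",np.median(Y[w][:,2]))
E
python3 go.py .4543 -.02 .15
```

```text
disc plane [0.0015 0.0001 0.0557]
(array([ 0.5997, -0.1631]), np.float64(0.05718454358389737), 280)
top 0.09567109572102034
[ 7.29  1.48 23.74] [[0.001, -0.8652, -0.5015, 0.5861], [-0.0003, -0.5015, 0.8652, -0.218], [-1.0, -0.0007, -0.0007, 0.2231]] [-0.4   0.01  1.55  0.    1.59 -2.49] 15.225 [ 0.4 -0.  -0.2]
```

The disc is seated flat, with its top at 55.7 mm and the roll top at 95.7 mm. Now the gauge.

```bash
python3 -m creep '[-1,0,0.2,3,10,0,0, -1,0,0.4,6,20,0,0, -1,0,0.6,9,30,0,0, -1,0,0.8,12,40,0,0, -1,0,1,15,50,0,0, -1,0,1.2,18,60,0,0, -1,0,1.4,21,70,0,0, -1,0,1.48,23.74,80,0,0]'
python3 -m creep '[-1,0,0,0,10,0,0, -1,0,0,0,20,0,0, -1,0,0,0,30,0,0, -1,0,0,0,40,0,0, -1,0,0,0,50,0,0, -1,0,0,0,60,0,0, -1,2,0,0,68.6,0,0, -1,4,0,0,68.6,0,0]'
python3 -m creep '[-1,0,0,0,0,0,0]'
python3 go.py .4543 -.02 .002
python3 - <<'E'
from h import *
p,*_=snap("wrist","w9")
E
```

```text
time_s: 16.23
tool_pos: [0.4534, -0.0183, 0.2226]
ee_rot: [-0.241, 0.664, 0.241, 0.665]
force: [-0.3, -0.1, 0.7]
grip_width: 0.0933
time_s: 17.23
tool_pos: [0.4541, -0.0192, 0.1817]
ee_rot: [0.173, 0.685, -0.173, 0.686]
force: [-0.6, 0.2, -0.0]
grip_width: 0.0929
time_s: 17.35
tool_pos: [0.4534, -0.0194, 0.1805]
ee_rot: [0.172, 0.687, -0.172, 0.685]
force: [0.4, 0.6, 0.4]
grip_width: 0.093
[17.85 -0.    0.14] [[-0.0022, 0.4727, 0.8812, 0.4534], [0.0003, 0.8812, -0.4727, -0.0194], [-1.0, -0.0008, -0.0021, 0.1805]] [-0.1  -0.37  1.94  0.    1.57  0.39] 17.35 [0.4 0.6 0.4]
```

View pics/w9.png

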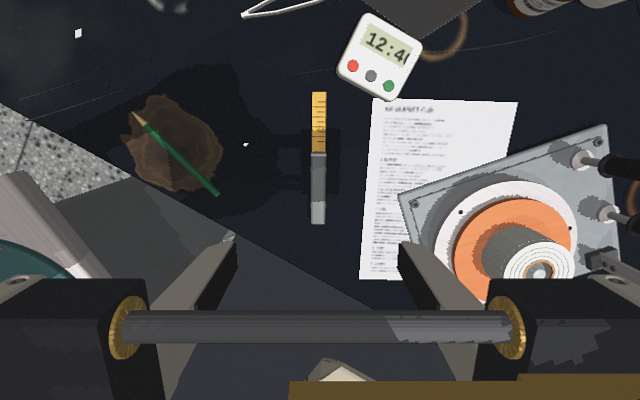

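The gauge is upright in the view at column 318, between the fingers and square to the jaws. Going down on it.

```bash
python3 -m creep '[-1,5,0,0.14,0,0,0, -1,10,0,0.14,0,0,0, -1,14,0,0.14,0,0,0, -1,16.5,0,0.14,0,0,0, -1,17.3,0,0.14,0,0,0, -1,17.7,0,0.14,0,0,0, -1,17.7,0,0.14,0,0,0]'
python3 go.py .4543 -.02 .003
python3 -m creep '[1,0,0,0,0,0,0, 1,0,0,0,0,0,0, 1,0,0,0,0,0,0, 1,0,0,0,0,0,0, 1,0,0,0,0,0,0, 1,0,0,0,0,0,0]'
python3 go.py .4543 -.02 .003
python3 -c "
from h import *
snap('wrist','w10')"
```

```text
time_s: 18.27
tool_pos: [0.4559, -0.0205, 0.0058]
ee_rot: [0.174, 0.685, -0.173, 0.686]
force: [-0.1, -0.2, -1.1]
grip_width: 0.0931
[ 0.28 -0.03 -0.17] [[0.0012, 0.4758, 0.8795, 0.4559], [-0.0001, 0.8795, -0.4758, -0.0205], [-1.0, 0.0005, 0.0011, 0.0058]] [-0.1  -0.23  2.13  0.    1.24  0.4 ] 18.275 [-0.1 -0.2 -1.1]
time_s: 19.02
tool_pos: [0.4553, -0.0205, 0.0048]
ee_rot: [0.174, 0.685, -0.174, 0.685]
force: [0.3, -0.3, 0.3]
grip_width: 0.0376
[ 0.18 -0.01 -0.11] [[-0.0001, 0.4762, 0.8794, 0.4553], [0.0, 0.8794, -0.4762, -0.0205], [-1.0, -0.0, -0.0001, 0.0048]] [-0.1  -0.23  2.13  0.    1.24  0.4 ] 19.025 [ 0.3 -0.3  0.3]
```

View pics/w10.png

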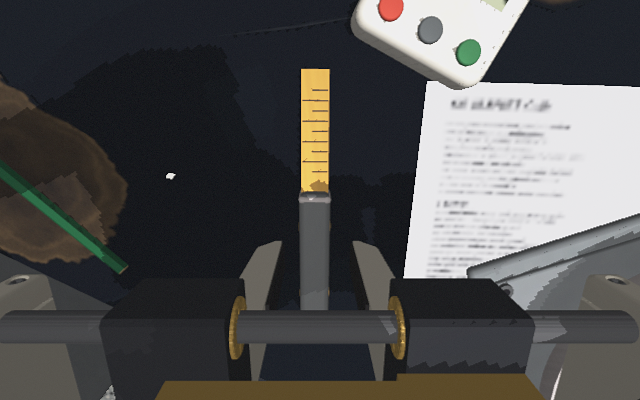

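```bash
python3 -m creep '[1,0.2,0,0,0,0,0, 1,0.2,0,0,0,0,0, 1,0.2,0,0,0,0,0, 1,0.2,0,0,0,0,0, 1,0.2,0,0,0,0,0]'
python3 go.py .4543 -.02 .003
python3 -c "
from h import *
snap('wrist','w11')"
```

```text
time_s: 19.7
tool_pos: [0.4553, -0.0204, 0.0029]
ee_rot: [0.174, 0.685, -0.174, 0.685]
force: [1.5, -0.1, -1.7]
grip_width: 0.0156
[-0.01 -0.01 -0.11] [[0.0, 0.4761, 0.8794, 0.4553], [0.0, 0.8794, -0.4761, -0.0204], [-1.0, 0.0, 0.0, 0.0029]] [-0.1  -0.23  2.13  0.    1.24  0.4 ] 19.7 [ 1.5 -0.1 -1.7]
```

View pics/w11.png

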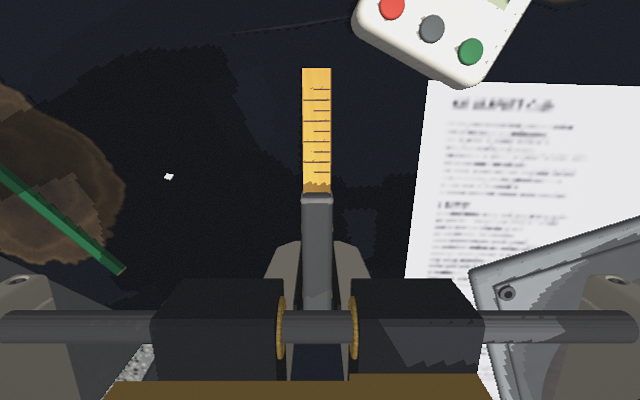

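```bash
python3 - <<'E'
from h import *
p,D,c,P=load("w11");X=onplane(c,P,[[303,68],[331,68],[302,192],[331,192]],.002);X[2:]=onplane(c,P,[[302,192],[331,192]],.012)
T=tool_pose();print(((X-T[:3,3])@T[:3,:3]*1000).round(1))
E
```

```text
[[  0.9 101.3  -6.8]
 [  0.9 101.3   6.9]
 [ -9.1  41.2  -7.7]
 [ -9.1  41.2   7.2]]
```

```bash
python3 -m creep '[1,-2,0,0,0,0,0, 1,-6,0,0,0,0,0, 1,-11,-1,1,0,0,0, 1,-13,-5,4,0,0,0, 1,-13,-9,7.5,0,0,0, 1,-13,-13,11,0,0,0, 1,-13,-17,14,0,0,0, 1,-13,-20,16.5,0,0,0]'
python3 -m creep '[1,0,-2.4,1.8,0,0,0, 1,0,-4.2,3,0,0,0, 1,0,-4.2,3,0,0,0, 1,0,-4.2,3,0,0,0]'
python3 go.py .5114 -.3261 .060
python3 -c "
from h import *
snap('wrist','w12')"
```

```text
time_s: 20.75
tool_pos: [0.5052, -0.2769, 0.1327]
ee_rot: [0.174, 0.685, -0.174, 0.685]
force: [0.7, 0.5, 0.2]
grip_width: 0.0155
time_s: 21.25
tool_pos: [0.5116, -0.3254, 0.1328]
ee_rot: [0.174, 0.686, -0.173, 0.685]
force: [-0.7, 1.0, -1.5]
grip_width: 0.0159
[ 7.28 -0.07  0.02] [[-0.0001, 0.4759, 0.8795, 0.5116], [0.0003, 0.8795, -0.4759, -0.3254], [-1.0, 0.0002, -0.0002, 0.1328]] [-0.61  0.    1.7   0.    1.44 -0.11] 21.25 [-0.7  1.  -1.5]
```

View pics/w12.png

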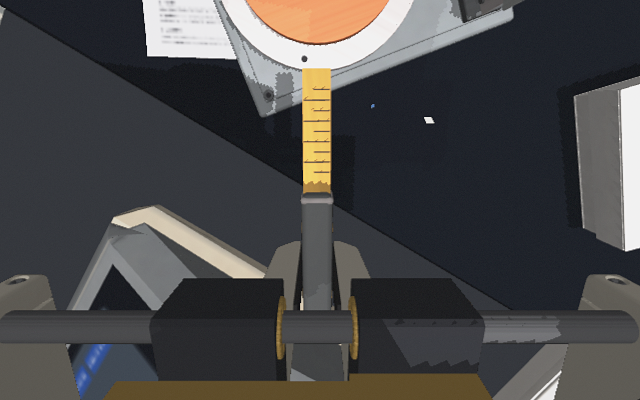

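The gauge is firm and level, and its tip at (316,68) points at the disc's centre. I'm lowering it outside the plate.

```bash
python3 -m creep '[1,3,0,0,0,0,0, 1,6,0,0,0,0,0, 1,8,0,0,0,0,0, 1,8.35,0,0,0,0,0, 1,8.35,0,0,0,0,0, 1,8.35,0,0,0,0,0]'
python3 go.py .5114 -.3261 .0476
python3 -c "
from h import *
snap('wrist','w13')"
```

```text
time_s: 22.05
tool_pos: [0.5121, -0.3264, 0.0506]
ee_rot: [0.173, 0.685, -0.174, 0.686]
force: [0.3, 0.7, -1.0]
grip_width: 0.0155
[ 0.3  -0.01 -0.07] [[0.0013, 0.4761, 0.8794, 0.5121], [-0.0009, 0.8794, -0.4761, -0.3264], [-1.0, -0.0002, 0.0016, 0.0506]] [-0.61  0.07  1.77 -0.    1.3  -0.11] 22.05 [ 0.3  0.7 -1. ]
```

View pics/w13.png

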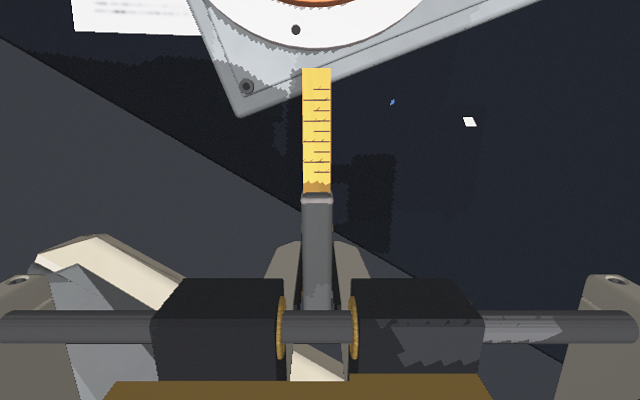

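```bash
python3 -m creep '[1,0.15,0.5,-0.05,0,0,0, 1,0.15,1,-0.05,0,0,0, 1,0.15,1.5,-0.05,0,0,0, 1,0.15,1.9,-0.05,0,0,0, 1,0.15,1.9,-0.05,0,0,0, 1,0.15,1.9,-0.05,0,0,0]'
python3 go.py .5114 -.3261 .0476
python3 -m creep '[1,0.1,0,0,0,0,0, 1,0.1,0,0,0,0,0, 1,0.1,0,0,0,0,0]'
python3 -m creep '[1,0.1,0,0,0,0,0, 1,0.1,0,0,0,0,0, 1,0.1,0,0,0,0,0]'
python3 -c "
from h import *
snap('wrist','w14')"
```

```text
time_s: 22.85
tool_pos: [0.5202, -0.3092, 0.0478]
ee_rot: [0.174, 0.685, -0.174, 0.685]
force: [-0.6, 0.3, -1.2]
grip_width: 0.0157
[ 0.02 -1.9   0.03] [[-0.0001, 0.4761, 0.8794, 0.5202], [0.0, 0.8794, -0.4761, -0.3092], [-1.0, -0.0, -0.0001, 0.0478]] [-0.58  0.06  1.78 -0.    1.3  -0.08] 22.85 [-0.6  0.3 -1.2]
time_s: 23.22
tool_pos: [0.5202, -0.3092, 0.0468]
ee_rot: [0.174, 0.685, -0.174, 0.685]
force: [-0.5, -0.5, -0.7]
grip_width: 0.0159
time_s: 23.6
tool_pos: [0.5202, -0.3092, 0.0459]
ee_rot: [0.174, 0.685, -0.174, 0.685]
force: [0.4, 0.1, -0.1]
grip_width: 0.0153
```

View pics/w14.png

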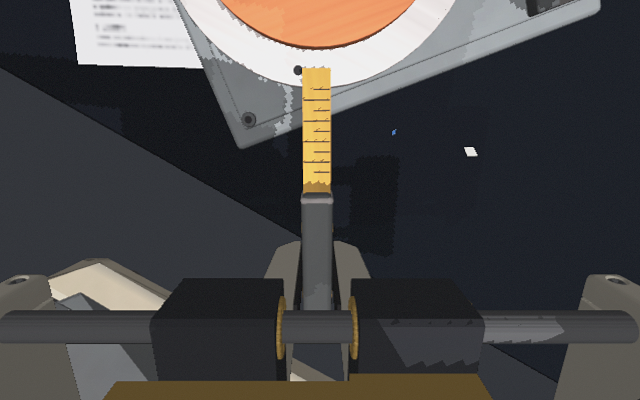

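The tip is over the white plate, just short of the disc's rim. I'm feeling for the plate.

```bash
for i in 1; do python3 -m creep '[1,0.05,0,0,0,0,0, 1,0.05,0,0,0,0,0, 1,0.05,0,0,0,0,0]'; python3 -m creep '[1,0,0,0,0,0,0, 1,0,0,0,0,0,0]'; python3 -c "
from h import *
s=arm.state();print(s['force'],s['torque'])"; done
```

```text
time_s: 24.02
tool_pos: [0.5202, -0.3092, 0.0454]
ee_rot: [0.174, 0.685, -0.174, 0.685]
force: [-0.7, -1.2, 1.3]
grip_width: 0.0159
time_s: 24.28
tool_pos: [0.5202, -0.3092, 0.0454]
ee_rot: [0.174, 0.685, -0.174, 0.685]
force: [-0.8, -1.6, 1.2]
grip_width: 0.0159
[-0.81236107 -1.62253161  1.23506898] [-0.17825327  0.01819136  0.04466734]
```

```bash
python3 -m creep '[1,0.05,0,0,0,0,0, 1,0.05,0,0,0,0,0, 1,0.05,0,0,0,0,0]';  python3 -c "
from h import *
s=arm.state();print(s['force'],s['torque'],s['tool_pos'])"
```

```text
time_s: 24.65
tool_pos: [0.5202, -0.3092, 0.0449]
ee_rot: [0.174, 0.685, -0.174, 0.685]
force: [-1.4, -2.3, 3.4]
grip_width: 0.0157
[-1.39855515 -2.303933    3.39739929] [-0.20854172  0.0274589   0.03380793] [ 0.52022225 -0.30924456  0.04494752]
```

```bash
python3 -m creep '[1,0,0.3,0,0,0,0, 1,0,0.6,0,0,0,0, 1,0,0.9,0,0,0,0, 1,0,1.1,0,0,0,0, 1,0,1.3,0,0,0,0, 1,0,1.4,0,0,0,0, 1,0,1.4,0,0,0,0]';  python3 -c "
from h import *
T=tool_pose();s=arm.state();print('F tool',T[:3,:3].T@s['force'],s['torque'],s['tool_pos']);snap('wrist','w15')"
```

```text
time_s: 25.52
tool_pos: [0.5269, -0.2967, 0.0448]
ee_rot: [0.174, 0.685, -0.174, 0.685]
force: [-1.2, -1.0, 5.3]
grip_width: 0.0157
F tool [-5.27251332 -1.43476503 -0.54575775] [-0.0312304  -0.09130498 -0.06306884] [ 0.52692973 -0.29674001  0.04484956]
```

View pics/w15.png

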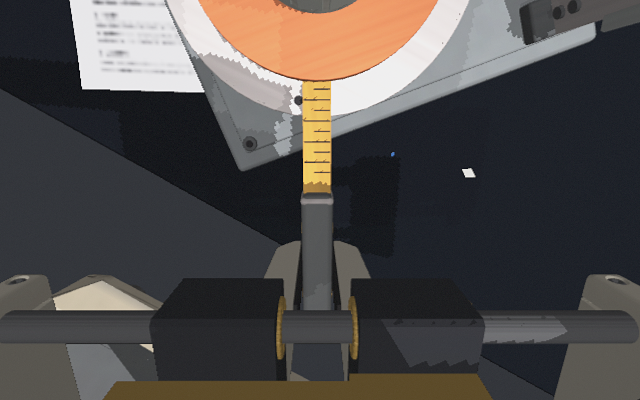

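The tip has gone in under the rim (rim line at row 80). I'm creeping in, reading the forces each time.

```bash
cat > f.py <<'E'
from h import *
T=tool_pose();s=arm.state();d=np.array([.5997,-.163])-(T@[0,.1005,0,1])[:2]
print('F tool',(T[:3,:3].T@s['force']).round(2),'tau',(T[:3,:3].T@s['torque']).round(3),'z',s['tool_pos'][2].round(4),'tip r',np.hypot(*d).round(4))
E
python3 -m creep '[1,0,0.2,0,0,0,0, 1,0,0.4,0,0,0,0, 1,0,0.5,0,0,0,0, 1,0,0.5,0,0,0,0]' >/dev/null; python3 f.py
python3 -m creep '[1,0,0.1,0,0,0,0, 1,0,0.2,0,0,0,0, 1,0,0.2,0,0,0,0]'  >/dev/null; python3 f.py
```

```text
F tool [-4.26 -2.09  0.62] tau [-0.046 -0.072 -0.013] z 0.0448 tip r 0.0467
F tool [-4.68 -1.94 -1.37] tau [ 0.021 -0.091 -0.18 ] z 0.0448 tip r 0.0448
```

```bash
python3 -m creep '[1,0,0.1,0,0,0,0, 1,0,0.2,0,0,0,0, 1,0,0.2,0,0,0,0]'  >/dev/null; python3 f.py; python3 -m creep '[1,0,0.1,0,0,0,0, 1,0,0.15,0,0,0,0, 1,0,0.15,0,0,0,0]'  >/dev/null; python3 f.py
```

```text
F tool [-5.4  -5.41 -0.4 ] tau [-0.016  0.027 -0.707] z 0.0449 tip r 0.0431
F tool [-5.59 -6.87  0.08] tau [-0.012 -0.045 -0.885] z 0.045 tip r 0.0418
```

```bash
python3 -c "
from h import *
snap('wrist','w16')
p,*_=snap('scene','s16');p=p[100:220,270:430,::-1];cv2.imwrite('pics/s16c.png',cv2.resize(p,None,fx=4,fy=4))"
```

```text
(no output)
```

View pics/w16.png

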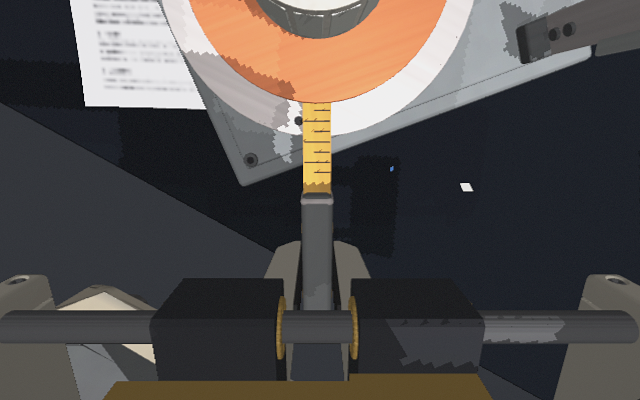

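View pics/s16c.png

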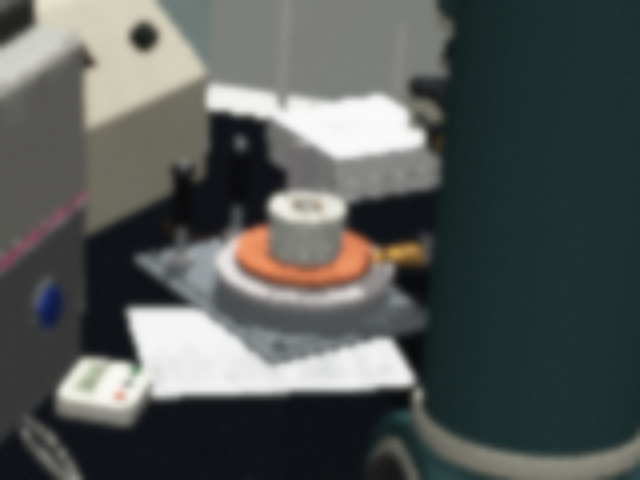

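```bash
cat > tilt.py <<'E'
from m1 import *
import sys
p,D,c,P=load(sys.argv[1]);uv=np.argwhere(np.ones(D.shape))[:,::-1];Y=withdepth(c,P,uv,D).reshape(400,640,3)
h=cv2.cvtColor(p,cv2.COLOR_RGB2HSV).astype(int)
o=(h[...,0]<18)&(h[...,1]>90)&(h[...,2]>90)&(abs(Y[...,2]-.056)<.008)&(np.hypot(Y[...,0]-.6,Y[...,1]+.163)<.056)
def pl(m):
    X=Y[m];A=np.c_[X[:,:2]-[.6,-.163],np.ones(len(X))];q=np.linalg.lstsq(A,X[:,2],rcond=None)[0]
    e=X[:,2]-A@q;k=abs(e)<3*e.std()+1e-6;return np.linalg.lstsq(A[k],X[k,2],rcond=None)[0],len(X)
print("disc plane",pl(o))
r=np.hypot(Y[...,0]-.6,Y[...,1]+.163);w=(r>.061)&(r<.072)&(abs(Y[...,2]-.043)<.003)&(h[...,1]<60)&(h[...,2]>150);print("plate",pl(w))
E
for n in w14 w15 w16; do python3 tilt.py $n; done; python3 f.py
```

```text
disc plane (array([-0.0019, -0.0044,  0.0554]), 5359)
plate (array([0.0012, 0.0003, 0.0432]), 6329)
disc plane (array([ 0.0012, -0.0008,  0.0557]), 11728)
plate (array([ 0.0014, -0.0005,  0.0432]), 7394)
disc plane (array([-0.0002, -0.0037,  0.0557]), 14549)
plate (array([ 0.0012, -0.    ,  0.0431]), 8133)
F tool [-5.15 -5.88  0.44] tau [ 0.023 -0.02  -0.909] z 0.0449 tip r 0.0418
```

```bash
python3 -m creep '[1,0,0,0,0,0,0, 1,0,0,0,0,0,0, 1,0,0,0,0,0,0, 1,0,0,0,0,0,0, 1,0,0,0,0,0,0, 1,0,0,0,0,0,0]'; python3 f.py;python3 -m creep '[1,0,0,0,0,0,0, 1,0,0,0,0,0,0, 1,0,0,0,0,0,0, 1,0,0,0,0,0,0, 1,0,0,0,0,0,0, 1,0,0,0,0,0,0]'>/dev/null; python3 f.py
python3 -c "
from h import *
snap('wrist','w17')"; python3 tilt.py w17
```

```text
time_s: 28.05
tool_pos: [0.5318, -0.288, 0.045]
ee_rot: [0.173, 0.685, -0.174, 0.685]
force: [-3.7, -5.7, 5.1]
grip_width: 0.0154
F tool [-5.05 -6.8  -0.56] tau [-0.002 -0.062 -0.921] z 0.045 tip r 0.0417
F tool [-6.03 -7.05 -0.13] tau [-0.005 -0.034 -0.917] z 0.045 tip r 0.0418
disc plane (array([-0.0008, -0.0039,  0.0557]), 14565)
plate (array([ 0.001 , -0.0002,  0.0432]), 8151)
```

```bash
python3 -c "
from h import *
print(arm.close_job()); print(arm.state()['time_s'])"; python3 f.py
```

```text
the job is handed in; nothing more can be done
None
the job is handed in; nothing more can be done
the job is handed in; nothing more can be done
```

The roll is on the spindle, copper disc down, and released. The gauge is held snug under the disc, and I handed the job in at about 29 s. `close_job` gives no verdict, so everything below is my own measurement.

**Roll:** With the gripper clear, the disc's top measured 55.7 mm and level, and the roll's top 95.7 mm. That matches a fully seated roll, with its axis within about 1 mm of the spindle.

**Gauge:** Its tip is about 16 mm inside the disc's rim (tip about 42 mm from the spindle axis). Drag rose from about 2 N to 7 N as the blade came snug, and the push down on the plate is about 5.5 N. Both stayed steady for 1.5 s. The wrist reading gives only the sum, so the blade's force on the disc is inferred from that rise in drag.

**Gap and tilt:** The camera depth gives a gap of about 4.6 mm, which agrees with the blade depth. The disc's tilt reads about 0.004 rad, close to the camera's noise.

**Disagreement:** Spindle positions measured with the wrist camera turned half round differed by about 1 mm. I lowered the roll at a compromise between the two positions; it went on without resistance.

The timer and tape roll were not touched. I did not measure them again at the end.

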